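# Set the analyser's extending leg to the index and close its cam lever while holding it

## Robot

A 6-joint arm with a two-finger parallel gripper is mounted at the origin on the work surface. World frame = base frame: x ahead of the robot, y to its left, z up, the work surface at z = 0. Lengths are in mm, angles in rad, forces in N, time in s.
With the tool pointing down it reaches from about 275 to 1000 mm from the base axis. Payload 8.4 kg.
Tool frame: the origin (TCP) lies at the centre of the arm's flange, where the gripper is bolted on; the fingertips stand 173 mm ahead of it and the grasp point (between the pads) lies 155 mm ahead of it (tcp_to_tips is the distance from the TCP to the fingertips, in mm); z points along the fingers, x is the direction in which the jaws open and shut, and the axes are right-handed (so a half turn about z gives the same grasp; the last joint's range is limited). The gripper opens to 85 mm and grips with 20 to 120 N. Pads are 22 mm wide; open, the fingers measure 114 mm over their backs; the gripper's body (76 mm by 85 mm) begins 54 mm behind the grasp point. The pads swing forward as they close: fully open they stand 13 mm farther back than shut.
Start: joints at [-1.134, 0.353, 1.633, -0, 1.155, -0.002], TCP at [265.533, -565.793, 404.681] pointing down, gripper open.
Joint ranges: [-2.63, 2.63], [-0.92, 2.1], [0.06, 2.66], [-1.3, 4.44], [0, 2.69], [-3.02, 3.02]. Speed limits (rad/s): [2.22, 2.22, 2.79, 3.14, 3.14, 3.14].

## Interface

Orientations are given as [roll, pitch, yaw] about the fixed x, y, z axes, in that order (R = Rz(yaw) Ry(pitch) Rx(roll)).
In Python, from rig import sense, grab_frame, camera_info, sign_off, tcp_to_tips gives the robot as it stands.
- The arm moves only by the shell command python3 -m creep 'ROWS' [FORCE]. ROWS is text: rows parted by semicolons, each of 5 numbers parted by spaces: the opening in per cent of the stroke, from 0 (shut) to 100 (fully open), then the shift along the tool's x, y, z in cm, then the turn about the tool's z in degrees. In form: fingers tx ty tz roll; .... A call has 1 to 20 rows; each row is the pose to reach, as a shift and turn from the pose measured when the call began, along the tool's axes at that moment; what a row does not reach only later rows make up. A row lasts 1/10 s, in which the tool goes at most 50 mm and 8.59 degrees, less where a joint would pass 70% of its speed; a pose out of reach is approached as far as the arm can. A call with a gripper value outside its range is refused whole. The fingers move at their own pace and stop on an object; FORCE is the grip in N (left out, the last holds). Time passes only in rows, so rows that repeat a pose let the fingers close. It gives the time, the measured TCP pose, the force and the opening at its end, in the units of the state.
- sense(): the state, without advancing time (a new reading comes with each control period).
- grab_frame(name): name is "scene" or "top"; returns (picture, depth): 420x560x3 uint8, blue, green, red; 420x560 float32, mm along the optical axis (not along the pixel's ray), 0 where there is no reading.
- camera_info(name): a dict with "vertical_fov" (degrees; the focal length in pixels is half the picture's height over the tangent of half this angle, whatever the lens; pixels are square), "cx", "cy" (the principal point, pixels), "world_to_cam" (4x4, takes a point from world to camera coordinates). Camera axes: x right, y down, z forward; pixel columns grow to the right and rows downward; lengths in mm; the calibration is good to about 2 mm. A picture is of the moment at which its call begins. camera_info takes no time and is no camera call.
- sign_off(): hands the job in, once; it reports no verdict.
The state is a dict: "clock": time; "qpos": joint angles; "qvel": joint speeds; "joint_efforts": joint torques, N m; "eef_pos": TCP position; "tcp_rot": TCP orientation; "contact_force": force on the tool from outside, world axes, zero at the start; "wrist_torque": the same for the moment, N m; "opening": opening from 0.0 (shut) to 1.0 (fully open).
Only numpy, scipy, OpenCV 4.12 (cv2) and the standard library are available. Lean on these libraries where they do the work, as an engineer would, in place of code of your own. Each camera call takes 0.05 s, during which the arm holds its last target.

## Task

Take the crossbar of the spring-loaded extending leg and pull it out, with the lever still open, until the bar's pointed end stands in line with the blade of the index rider on the rule. Hold it at that length while you swing the long cam lever fully closed against its stop, then finish still holding the bar there with the lever closed: do not let go. The lever must not be swung while the leg is away from the index, and leave the other things on the bench where they are.

Things in the scene. Friction and masses are not known exactly. Their poses are not given: they have to be found in the camera images.
- bar_mid (a point): Centre of the leg's level aluminium crossbar: 170 mm long (its y), 14 mm thick (its x), 16 mm high, centre 95 mm above the bench; a neck at its middle (24 mm along y, as thick as the bar) stands on the leg tube, whose top is 38 mm below. The leg pulls out along -x, towards the robot; +y is left seen from there; z up. Behind the bar (+x) 45 mm are free. Fingers straddling it with 2-3 mm play can slide along it.
- bar_tip (a point): Point of the small round steel pointer (12 mm across) on the right-hand (-y) end of the crossbar, 95 mm from the bar's centre; moves with the leg; same axes as bar_mid.
- mark (a point): Tip of the upright blade of the index rider: a small steel post, 106 mm high in all, fixed on the aluminium rule to the right of the leg. The tip is about 11 mm beyond the bar's pointer along y, at the bar's height. Axes parallel to the bar's: the leg is at its length when bar_tip is at x = 0 along this point's axes.
- leg (a joint): How far the leg, a 24 mm square tube in a cream sleeve fixed to the bench, is pulled out, m: 0 = home, where it starts, 0.115 = end stop. The index lies between 0.03 and 0.08. A spring pulls it back with 4 to 9 N all the way, lever open or closed, so a leg that is let go runs home.
- lever (a joint): Angle of the cam lever, rad: 0 = fully open, pointing from its pivot out over the bar and 0.3 rad to the left (+y) of the pull direction; 0.6 = fully closed on its stop, 0.3 rad to the right (-y). It starts between 0 and 0.1, is stiff (0.25 N m) and stays where it is left. It pivots on the fixed sleeve and does not move with the leg.
- lever_pivot (a point): Lever's vertical pivot axis on the sleeve's nose, 115 mm above the bench, 65 mm behind the bar's centre when the leg is home. The lever is a steel bar 12 mm wide, level, 109 to 121 mm above the bench (6 mm over the bar), ending 193 mm from the pivot; pivot cap up to 127 mm. Fingers straddling the bar reach up past it, so moving them along the bar to the right pushes it closed. Axes turn with the lever.
- lever_end (a point): Centre of the round grey knob (20 mm across, 14 mm high) at the end of the lever, 183 mm from the pivot.

How it is judged (in metres and radians):
On the way, in this order (a step that is already met when the one before it is completed fails the run):
1. the leg is held by the fingers at the index with the lever still open (x of bar_tip in the frame of mark between -0.006 and 0.006 m and contact force between the fingers and leg above 1 N and value of joint lever below 0.2 rad), for 0.2 s.
2. the lever is swung fully closed while the fingers hold the leg at the index (x of bar_tip in the frame of mark between -0.007 and 0.007 m and contact force between the fingers and leg above 1 N and value of joint lever above 0.55 rad), for 0.2 s.
At the end, for the whole second after the job is handed in: Pointer within 7 mm of the index blade along the pull (6 mm when first held there, lever under 0.2 rad), lever closed past 0.55 of 0.6 rad, leg still, and the fingers still holding it (over 1 N on the leg) through the last second (all of step 2 and velocity of joint leg between -0.01 and 0.01 m/s); the arm keeps its last pose, push and grip.
It fails at once if the lever is swung (past 0.2 rad) while the leg is more than 12 mm from the index (value of joint lever above 0.2 rad and not (x of bar_tip in the frame of mark between -0.012 and 0.012 m)).
It fails at once if another thing on the bench is pushed more than 30 mm from its place (distance of any of beaker, jar, washbottle, mouse, scoop, dish, standard from where it was at the start of the episode above 0.03 m).
It also fails if it takes over 46 s, if anything falls off the work surface, if the arm or the gripper's body presses on something with over 40 N, if the wrist force passes 120 N, or if a joint passes its speed limit or range.

## Working session

There is one attempt and no reset: what is moved stays moved. The work goes in short steps, Python scripts to look and compute and a shell command to move; the robot and the scene stay as the last step left them, time stands still between calls to the robot, and variables do not carry over. Pictures are saved under pics/ and viewed, and the job is handed in when it is done.

```bash
ls; mkdir -p pics
python3 - <<'E'
from rig import *
import cv2,numpy as np
print(sense()); print(tcp_to_tips)
for n in("scene","top"):
    p,d=grab_frame(n); cv2.imwrite(f"pics/{n}0.png",p); np.save(f"{n}0.npy",d); print(n,camera_info(n))
E
```

```text
pics
{'clock': 0.0, 'qpos': array([-1.13440853e+00,  3.53634076e-01,  1.63413634e+00,  4.36772513e-05,
        1.15519914e+00, -2.39562996e-03]), 'qvel': array([ 8.27560501e-04, -4.73124751e-05, -3.41464121e-04,  2.52443899e-04,
        2.55680037e-03, -8.16701218e-04]), 'joint_efforts': array([-4.22129206e-04, -6.05244541e+01, -3.42063332e+01,  1.34840470e-04,
        9.29994247e-03,  5.48119647e-05]), 'eef_pos': array([ 265.43222548, -565.57391882,  403.96936177]), 'tcp_rot': array([-3.14154942e+00,  1.37680088e-03, -1.13203054e+00]), 'contact_force': array([-0.31655455,  0.32548994,  0.00409568]), 'wrist_torque': array([-0.00037815,  0.00716599, -0.05779748]), 'opening': 1.003039023104109}
173.4
scene {'vertical_fov': 57.73578623703507, 'cx': 278.63056952780215, 'cy': 211.707603074313, 'world_to_cam': array([[ 5.83126604e-01,  8.12330733e-01,  9.06329864e-03,
        -3.35046235e+02],
       [ 6.71819007e-01, -4.75928510e-01, -5.67583717e-01,
        -3.52518843e+02],
       [-4.56752215e-01,  3.37062062e-01, -8.23265802e-01,
         1.03205330e+03],
       [ 0.00000000e+00,  0.00000000e+00,  0.00000000e+00,
         1.00000000e+00]])}
top {'vertical_fov': 45.54045267923902, 'cx': 282.2312334955466, 'cy': 215.29034456594388, 'world_to_cam': array([[ 2.44797627e-03, -9.99962139e-01, -8.35038106e-03,
         6.31889555e+00],
       [-9.83234471e-01, -8.84329491e-04, -1.82343612e-01,
         6.42025630e+02],
       [ 1.82329323e-01,  8.65675533e-03, -9.83199409e-01,
         7.87525718e+02],
       [ 0.00000000e+00,  0.00000000e+00,  0.00000000e+00,
         1.00000000e+00]])}
```

View pics/scene0.png

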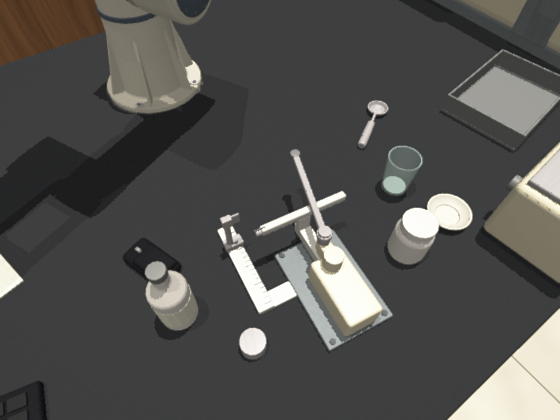

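View pics/top0.png

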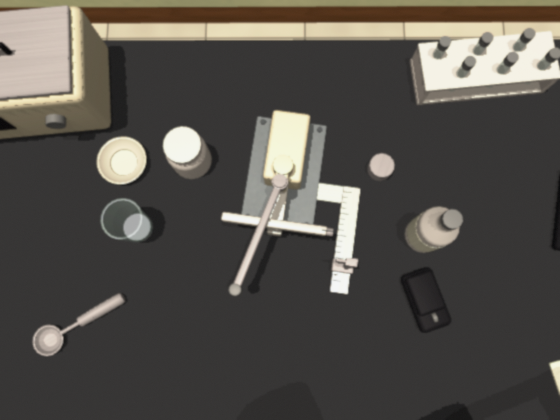

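```bash
cat > h.py <<'E'
from rig import *
import cv2,numpy as np
def ray(n,u,v,z):
    c=camera_info(n);f=210/np.tan(np.radians(c["vertical_fov"]/2));M=c["world_to_cam"]
    R,t=M[:3,:3],M[:3,3]; o=-R.T@t; d=R.T@np.array([(u-c["cx"])/f,(v-c["cy"])/f,1.])
    return o+d*(z-o[2])/d[2]
def proj(n,p):
    c=camera_info(n);f=210/np.tan(np.radians(c["vertical_fov"]/2));M=c["world_to_cam"]
    q=M[:3,:3]@np.array(p,float)+M[:3,3]; return np.round([f*q[0]/q[2]+c["cx"],f*q[1]/q[2]+c["cy"]],1)
def crop(n,img,u,v,w,h,s,out):
    c=cv2.resize(img[v:v+h,u:u+w],None,fx=s,fy=s,interpolation=cv2.INTER_CUBIC)
    for i in range(0,w,10):cv2.putText(c,str(u+i),(i*s,8),0,.3,(0,255,255),1);cv2.line(c,(i*s,10),(i*s,14),(0,255,255),1)
    for i in range(0,h,10):cv2.putText(c,str(v+i),(0,i*s+4),0,.3,(0,255,255),1)
    cv2.imwrite(out,c)
E
python3 - <<'E'
from h import *
crop("top",cv2.imread("pics/top0.png"),215,180,150,110,5,"pics/t1.png")
crop("scene",cv2.imread("pics/scene0.png"),210,140,150,110,5,"pics/s1.png")
E
```

```text
(no output)
```

View pics/t1.png

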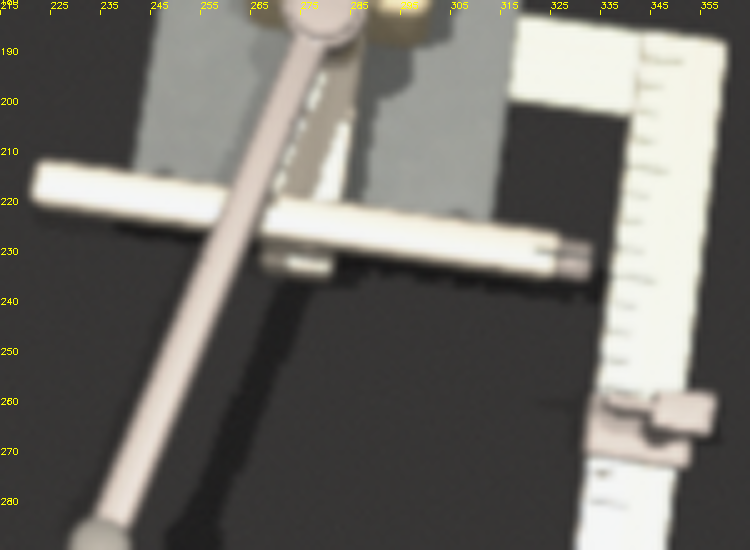

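View pics/s1.png

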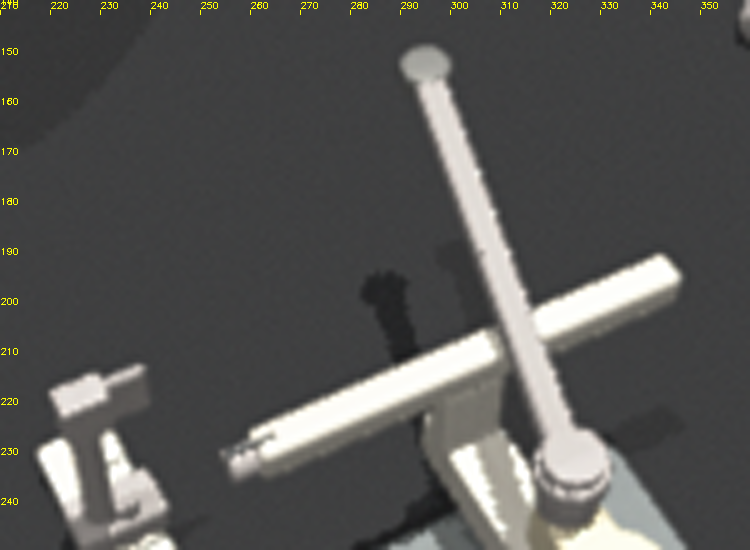

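Run:
```python
from h import *
crop("top",cv2.imread("pics/top0.png"),315,220,50,55,12,"pics/t2.png")
crop("scene",cv2.imread("pics/scene0.png"),215,200,60,50,12,"pics/s2.png")
for n in("top","scene"):
    M=camera_info(n)["world_to_cam"];print(-M[:3,:3].T@M[:3,3])
L=ray("top",222.2,216,103);T=ray("top",333,232,98);print(L,T, np.linalg.norm((T-L)[:2]))
piv=ray("top",280,181,127);kn=ray("top",235,290,122);print(piv,kn,np.linalg.norm((kn-piv)[:2]))
print("tip est",[ray("top",335.3,259,103),ray("scene",239,214,103)])
d=np.load("top0.npy")
c=camera_info("top");f=210/np.tan(np.radians(c["vertical_fov"]/2));M=c["world_to_cam"]
def pt(u,v):
    z=d[v,u];q=np.array([(u-c["cx"])/f*z,(v-c["cy"])/f*z,z]);return M[:3,:3].T@(q-M[:3,3])
for v in range(254,272,1):print(v,[int(pt(u,v)[2]) for u in range(330,362)])
```

```text
[4.87657231e+02 6.90010480e-02 8.91416858e+02]
[ 903.59586036 -243.47142478  652.60685302]
[632.62079263 103.30361919 103.        ] [607.64555783 -74.33040268  98.        ] 179.38118094671913
[684.30799687  10.44614879 127.        ] [514.53656137  78.50685992 122.        ] 182.90598872648692
tip est [array([563.88526186, -76.79318393, 103.        ]), array([562.67350332, -77.66225071, 103.        ])]
254 [0, 0, 891, -1, 0, 12, 12, 12, 13, 9, 12, 12, 8, 10, 891, 14, 11, 11, 10, 9, 12, 9, 8, -1, 1, 0, -3, 0, -2, 0, 0, 891]
255 [0, 0, -1, -3, 0, 10, 11, 12, 10, 11, 10, 10, 9, 12, 10, 12, 10, 12, 10, 12, 11, 8, -2, -3, 2, -1, 0, 0, -2, -3, 0, 0]
256 [0, 0, -2, -1, 0, 12, 9, 12, 11, 8, 9, 11, 10, 13, 11, 10, 9, 11, 10, 11, 14, 11, 0, -1, 0, -1, 0, -2, -1, 0, 0, -1]
257 [0, 0, -1, -2, 0, 11, 15, 12, 13, 8, 10, 12, 12, 9, 13, 13, 11, 12, 11, 7, 14, 10, 0, -2, 0, 0, 0, -2, 0, -2, 0, 0]
258 [0, 1, 0, -2, 3, 12, 9, 9, 13, 12, 11, 14, 14, 10, 10, 11, 102, 104, 106, 104, 102, 104, 0, -4, 0, -2, 0, 1, 0, -2, 0, 0]
259 [-1, 0, -3, 20, 25, 24, 25, 107, 106, 21, 25, 12, 8, 13, 10, 85, 103, 104, 105,
[... 986 characters left out ...]
 40, 84, 84, 93, 91, 94, 97, 98, 101, 103, 106, 104, 105, 1, 1, 1, 0, -1]
267 [0, 2, 23, 25, 24, 26, 25, 23, 24, 23, 23, 25, 25, 25, 36, 46, 59, 64, 70, 77, 79, 81, 86, 86, 91, 94, 0, -3, 0, -3, 1, -2]
268 [1, 1, 24, 28, 22, 25, 25, 24, 26, 23, 25, 25, 28, 26, 33, 40, 49, 52, 59, 57, 24, 27, 26, -2, 0, -1, 0, 0, -1, -3, 0, 0]
269 [0, 0, 24, 24, 27, 27, 27, 26, 25, 25, 23, 25, 26, 25, 28, 28, 34, 37, 33, 27, 27, 22, 25, 1, 0, 0, 0, 0, 0, -4, 0, 3]
270 [1, 0, 24, 27, 25, 23, 25, 24, 26, 24, 25, 26, 26, 24, 24, 25, 25, 28, 25, 25, 27, 26, 24, 0, -2, 1, -2, -1, -1, -2, 1, 1]
271 [0, 0, 0, 17, 20, 22, 25, 21, 26, 26, 25, 24, 27, 25, 23, 24, 24, 24, 26, 23, 26, 24, 25, 0, 0, 0, -3, 0, 0, 0, -3, 1]
```

View pics/t2.png

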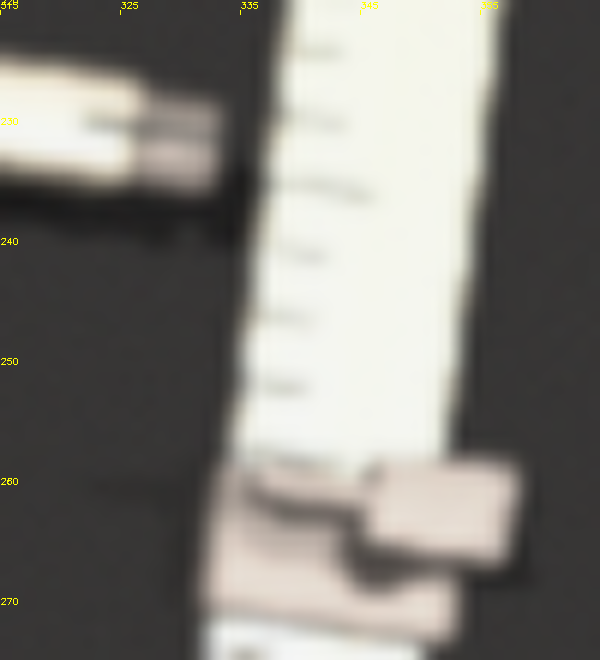

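View pics/s2.png

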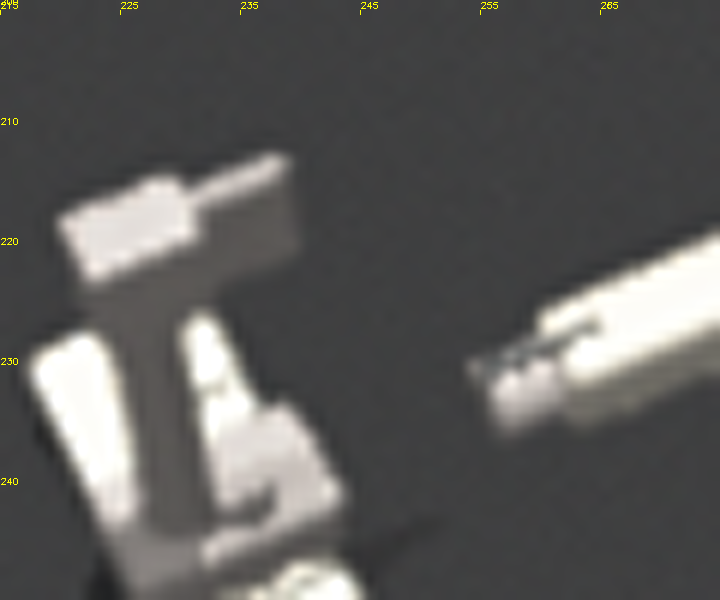

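Bar, lever and rider are all visible. In the top view the bar's left end is at about (222,216), the pointer at (333,232), the blade tip at (336,260), the pivot at (280,181) and the knob at (235,290). I'll check the two views against each other.

```bash
cat >> h.py <<'E'
B=np.array([620.8,19.4]);A=-0.14
ex=np.array([np.cos(A),np.sin(A)]);ey=np.array([-np.sin(A),np.cos(A)])
def bw(x,y,z=0): return np.append(B+x*ex+y*ey,z)
def totool(dw):  # world delta mm -> tool cm
    y=sense()["tcp_rot"][2]; return np.round([ (np.cos(y)*dw[0]+np.sin(y)*dw[1])/10,(np.sin(y)*dw[0]-np.cos(y)*dw[1])/10,-dw[2]/10],2)
def inbar(p): d=np.array(p[:2])-B; return np.round([d@ex,d@ey],1)
E
python3 - <<'E'
from h import *
for n in("top","scene"):
    print(n,"Ltop corners",[proj(n,bw(x,85,103)) for x in(-7,7)],"Rcorners",[proj(n,bw(x,-85,103)) for x in(-7,7)],"ptr",proj(n,bw(0,-95,101)))
for u in[(336,260),(336,260.5),(336,261)]:print("top",inbar(ray("top",*u,105)))
for u in[(238.5,213),(239,213),(239.5,214)]:print("scene",inbar(ray("scene",*u,105.5)))
y=sense()["tcp_rot"][2];s=sense()["eef_pos"]
print(totool(bw(0,60,404)-s),np.degrees(A-y))
E
```

```text
top Ltop corners [array([221.3, 220.2]), array([222.7, 211.7])] Rcorners [array([326.7, 235. ]), array([327.8, 226.4])] ptr [333.4 231.8]
scene Ltop corners [array([341.9, 189.6]), array([346.1, 195.1])] Rcorners [array([258.2, 225.7]), array([261.8, 231.9])] ptr [254.8 231.7]
top [ -44.6 -104.3]
top [ -45.3 -104.4]
top [ -46.1 -104.5]
scene [ -44.7 -104.7]
scene [ -44.3 -103.9]
scene [ -42. -104.]
[-42.88 -60.3    0.  ] 56.8376697351937
```

```bash
python3 -m creep '50 -42.9 -60.3 0 -56.8;50 -42.9 -60.3 0 -56.8;50 -42.9 -60.3 0 -56.8;50 -42.9 -60.3 0 -56.8;50 -42.9 -60.3 0 -56.8;50 -42.9 -60.3 0 -56.8;50 -42.9 -60.3 0 -56.8;50 -42.9 -60.3 0 -56.8;50 -42.9 -60.3 0 -56.8;50 -42.9 -60.3 0 -56.8;50 -42.9 -60.3 0 -56.8;50 -42.9 -60.3 0 -56.8;50 -42.9 -60.3 0 -56.8;50 -42.9 -60.3 0 -56.8;50 -42.9 -60.3 0 -56.8;50 -42.9 -60.3 0 -56.8;50 -42.9 -60.3 0 -56.8;50 -42.9 -60.3 0 -56.8;50 -42.9 -60.3 0 -56.8;50 -42.9 -60.3 0 -56.8' 40
python3 - <<'E'
from h import *
s=sense();print(s["eef_pos"],s["tcp_rot"],inbar(s["eef_pos"]),totool(bw(0,60,250)-s["eef_pos"]),np.degrees(A-s["tcp_rot"][2]))
p,d=grab_frame("scene");cv2.imwrite("pics/s3.png",p)
p,d=grab_frame("top");cv2.imwrite("pics/t3.png",p)
E
```

```text
clock: 2.1
eef_pos: [628.7, 77.9, 404.8]
tcp_rot: [-3.141, 0.001, -0.142]
contact_force: [0.4, 0.3, -0.1]
opening: 0.503
[628.72760063  77.90301693 404.75343632] [-3.14059527e+00  6.46298775e-04 -1.41991491e-01] [-0.3 59. ] [ 0.03 -0.1  15.48] 0.11410403405223295
```

View pics/s3.png

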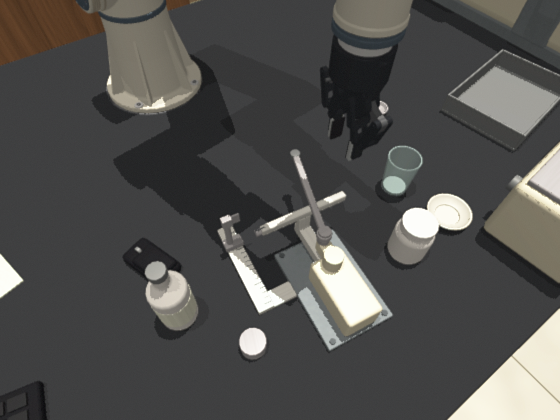

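The gripper hangs over the bar's left end at about (350,140), clear of the lever. I'll lower it to straddle the bar.

```bash
python3 -m creep '50 0 -0.1 4 0;50 0 -0.1 8 0;50 0 -0.1 11 0;50 0 -0.1 13 0;50 0 -0.1 14.5 0;50 0 -0.1 15.5 0;50 0 -0.1 15.5 0;50 0 -0.1 15.5 0'
python3 - <<'E'
from h import *
s=sense();print(inbar(s["eef_pos"]))
p,d=grab_frame("scene");crop("scene",p,210,100,190,150,4,"pics/s4.png")
E
```

```text
clock: 3.0
eef_pos: [629.4, 79.3, 250.6]
tcp_rot: [-3.14, -0.001, -0.142]
contact_force: [-0.3, 0.2, 0.2]
opening: 0.499
[ 0.1 60.5]
```

View pics/s4.png

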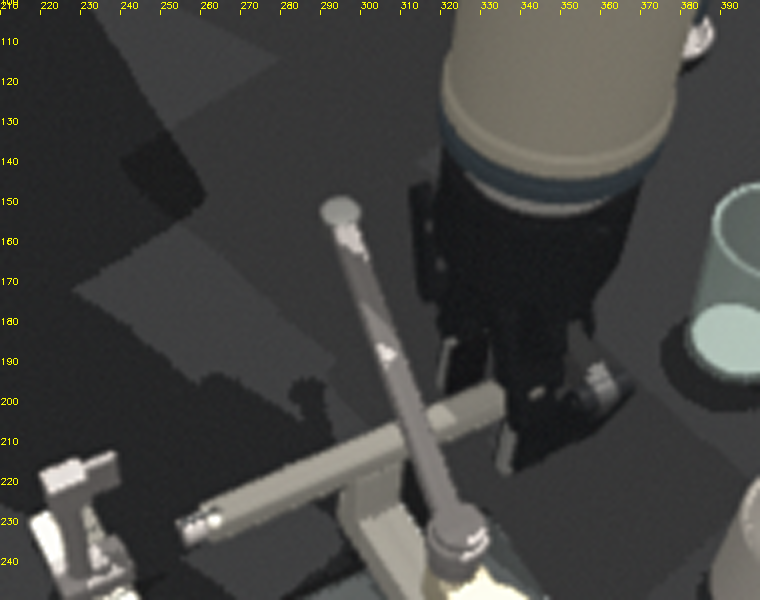

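```bash
python3 -m creep '21 0 0 0 0;21 0 0 0 0;21 0 0 0 0;21 0 0 0 0;21 0 0 0 0;21 -0.5 0 0 0;21 -1 0 0 0;21 -1.5 0 0 0;21 -2 0 0 0;21 -2.5 0 0 0;21 -3 0 0 0;21 -3.5 0 0 0;21 -4 0 0 0;21 -4 0 0 0;21 -4 0 0 0'
python3 - <<'E'
from h import *
s=sense();print(inbar(s["eef_pos"]))
p,d=grab_frame("scene");crop("scene",p,210,100,190,150,4,"pics/s5.png")
p,d=grab_frame("top");crop("top",p,210,180,190,150,4,"pics/t5.png")
E
```

```text
clock: 4.55
eef_pos: [590.2, 85.0, 251.0]
tcp_rot: [-3.14, -0.003, -0.142]
contact_force: [6.4, -1.0, -2.7]
opening: 0.211
[-39.4  60.7]
```

View pics/s5.png

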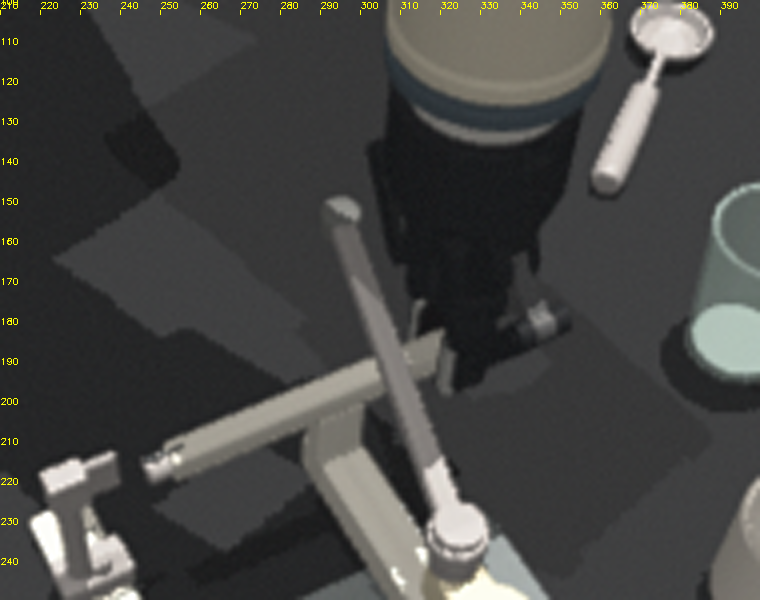

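View pics/t5.png

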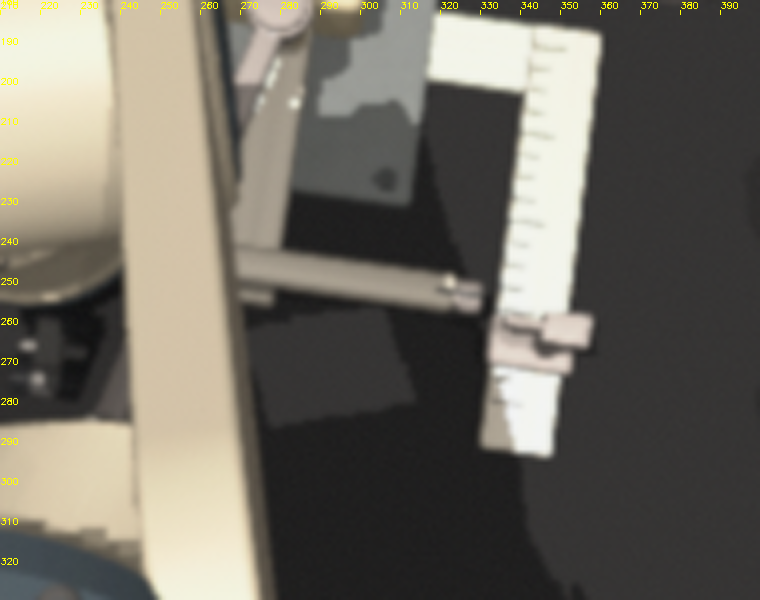

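Run:
```python
from h import *
print(inbar(ray("top",330.5,253.8,98)),inbar(ray("scene",246,216,98)))
for x in(-33,-36,-39,-42,-45):
    print(x,"top",proj("top",bw(x,-95,101)),[proj("top",bw(x+k,-84,103)) for k in(-7,7)],"scene",proj("scene",bw(x,-95,101)),[proj("scene",bw(x+k,-85,103)) for k in(-7,7)])
p,d=grab_frame("scene");crop("scene",p,215,190,60,50,12,"pics/s6.png")
p,d=grab_frame("top");crop("top",p,310,230,55,45,12,"pics/t6.png")
```

```text
[-35.3 -95. ] [-37.8 -94. ]
-33 top [330.8 252.2] [array([323.4, 255.4]), array([324.6, 246.7])] scene [246.5 217.3] [array([250. , 211.5]), array([253.4, 217.4])]
-36 top [330.6 254.1] [array([323.2, 257.3]), array([324.3, 248.6])] scene [245.8 216. ] [array([249.2, 210.3]), array([252.7, 216.2])]
-39 top [330.3 255.9] [array([323. , 259.2]), array([324.1, 250.4])] scene [245.1 214.8] [array([248.5, 209. ]), array([251.9, 214.9])]
-42 top [330.1 257.8] [array([322.7, 261.1]), array([323.8, 252.3])] scene [244.4 213.5] [array([247.8, 207.8]), array([251.2, 213.6])]
-45 top [329.9 259.7] [array([322.5, 263. ]), array([323.6, 254.2])] scene [243.7 212.2] [array([247.1, 206.6]), array([250.5, 212.4])]
```

View pics/s6.png

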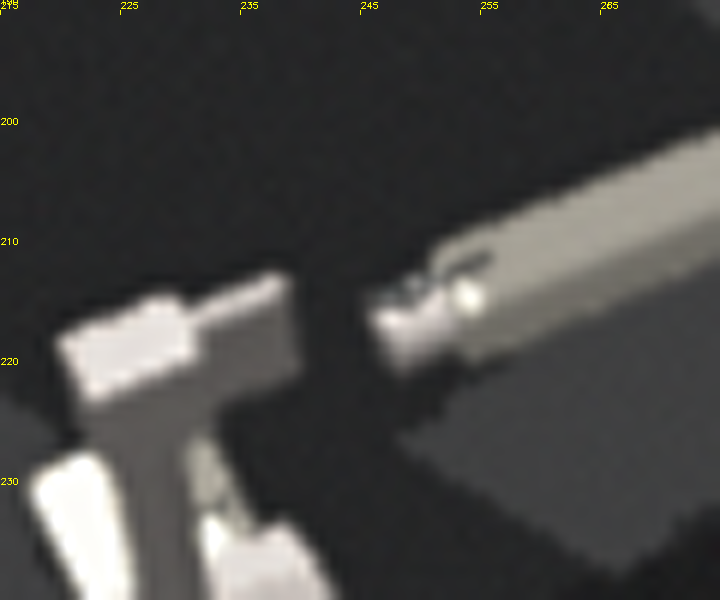

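View pics/t6.png

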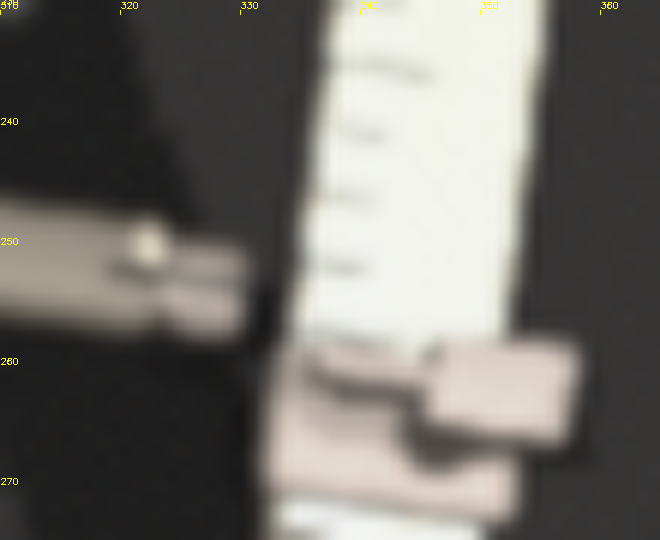

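```bash
python3 -m creep '21 -0.3 0 0 0;21 -0.6 0 0 0;21 -0.92 0 0 0;21 -0.92 0 0 0;21 -0.92 0 0 0;21 -0.92 0 0 0;21 -0.92 0 0 0'
python3 - <<'E'
from h import *
s=sense();print(inbar(s["eef_pos"]))
p,d=grab_frame("scene");crop("scene",p,215,180,66,50,12,"pics/s7.png")
p,d=grab_frame("top");crop("top",p,310,230,55,45,12,"pics/t7.png")
E
```

```text
clock: 5.45
eef_pos: [581.7, 86.2, 251.1]
tcp_rot: [-3.14, -0.005, -0.142]
contact_force: [4.6, -0.1, -3.0]
opening: 0.208
[-48.   60.7]
```

View pics/s7.png

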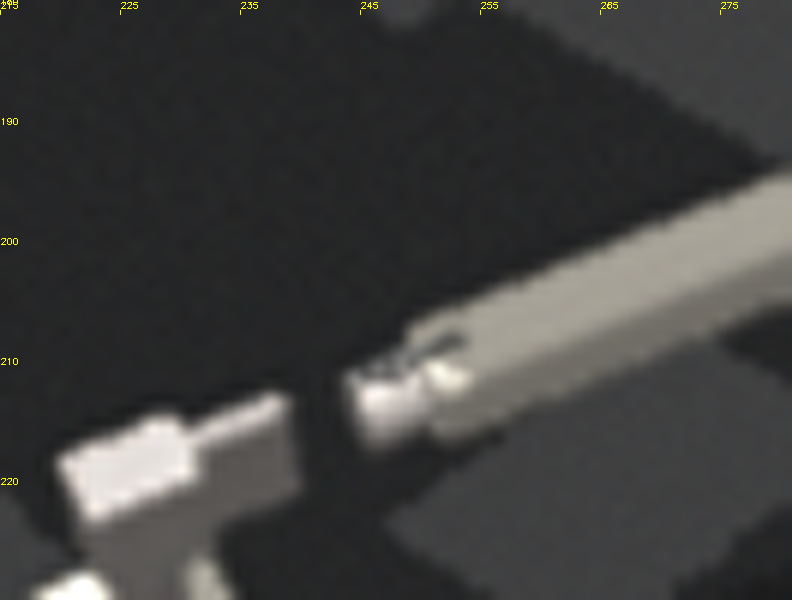

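View pics/t7.png

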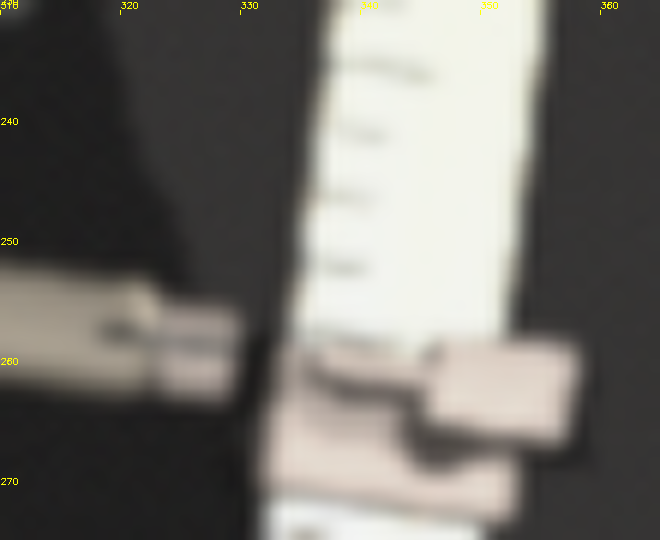

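The pointer's centre line at (329.5,259.2) meets the blade line at about (329.5,259.6), so they agree within about 1 mm. Next I slide right along the bar to push the lever.

```bash
python3 -m creep '21 0 0.4 0 0;21 0 0.8 0 0;21 0 1.2 0 0;21 0 1.6 0 0;21 0 2 0 0;21 0 2.4 0 0;21 0 2.8 0 0;21 0 3.2 0 0;21 0 3.2 0 0;21 0 3.2 0 0'
python3 - <<'E'
from h import *
s=sense();print(inbar(s["eef_pos"]))
p,d=grab_frame("scene");crop("scene",p,210,100,190,150,4,"pics/s8.png")
p,d=grab_frame("top");crop("top",p,310,230,55,45,12,"pics/t8.png")
E
```

```text
clock: 6.55
eef_pos: [578.4, 54.9, 251.9]
tcp_rot: [-3.138, -0.009, -0.142]
contact_force: [5.0, 2.2, 1.1]
opening: 0.211
[-47.   29.2]
```

View pics/s8.png

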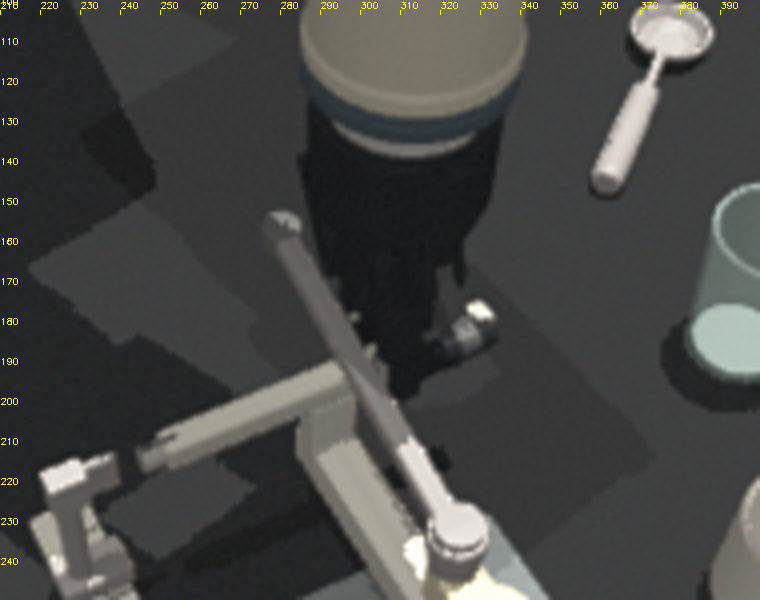

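View pics/t8.png

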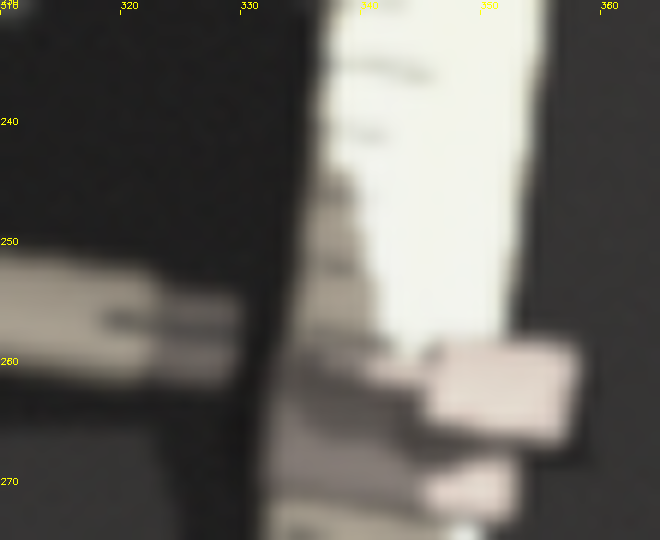

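The slide works: the lever has moved, with its knob now at (279,156). The leg has crept back about 2 mm (pointer row 258 against blade line 259.6), so I'll correct for that as I go on.

```bash
python3 -m creep '21 -0.15 0.2 0.1 0;21 -0.3 0.5 0.1 0;21 -0.3 0.9 0.1 0;21 -0.3 1.3 0.1 0;21 -0.3 1.7 0.1 0;21 -0.3 2.1 0.1 0;21 -0.3 2.5 0.1 0;21 -0.3 2.9 0.1 0;21 -0.3 2.9 0.1 0;21 -0.3 2.9 0.1 0'
python3 - <<'E'
from h import *
s=sense();print(inbar(s["eef_pos"]))
p,d=grab_frame("scene");crop("scene",p,210,100,190,150,4,"pics/s9.png")
p,d=grab_frame("top");crop("top",p,310,230,55,45,12,"pics/t9.png")
E
```

```text
clock: 7.65
eef_pos: [572.7, 27.1, 251.8]
tcp_rot: [-3.137, -0.014, -0.142]
contact_force: [6.4, 2.2, 1.1]
opening: 0.214
[-48.7   0.9]
```

View pics/s9.png

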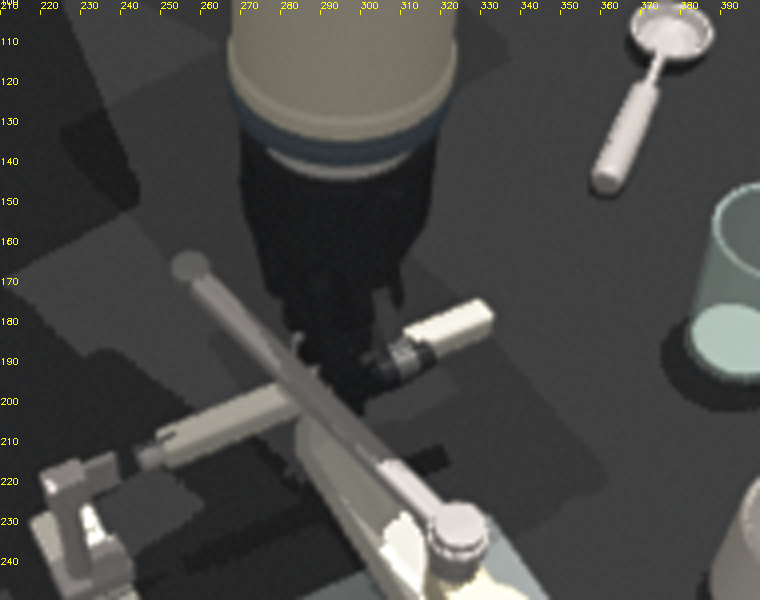

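View pics/t9.png

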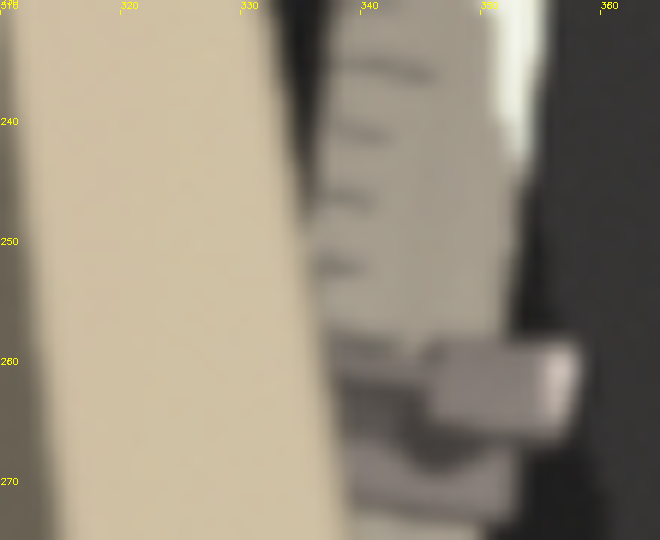

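Run:
```python
from h import *
P=bw(65,0)[:2]
k=ray("scene",257,166,122); v=k[:2]-P; print("knob",inbar(k),np.linalg.norm(v),"lever",0.3-np.arctan2(v@ey,-(v@ex)))
p,d=grab_frame("scene");crop("scene",p,215,180,66,50,12,"pics/s10.png")
```

```text
knob [-114.   -34.7] 182.38090490751028 lever 0.4916673220960056
```

View pics/s10.png

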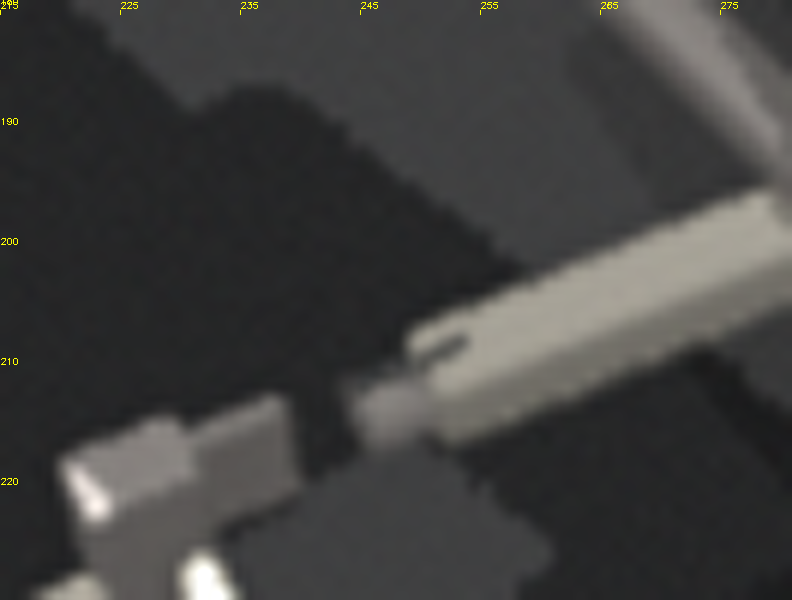

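```bash
python3 -m creep '21 -0.1 0.3 0.05 0;21 -0.18 0.6 0.05 0;21 -0.18 0.9 0.05 0;21 -0.18 1.1 0.05 0;21 -0.18 1.1 0.05 0;21 -0.18 1.1 0.05 0;21 -0.18 1.1 0.05 0'
python3 - <<'E'
from h import *
s=sense();print(inbar(s["eef_pos"]),s["contact_force"]@np.append(ey,0))
p,d=grab_frame("scene");crop("scene",p,215,140,66,50,12,"pics/s11.png");crop("scene",p,215,180,66,50,12,"pics/s12.png")
E
```

```text
clock: 8.5
eef_pos: [570.7, 17.1, 252.3]
tcp_rot: [-3.135, -0.019, -0.142]
contact_force: [5.6, 4.3, 1.7]
opening: 0.211
[-49.3  -9.3] 5.020730615475674
```

View pics/s11.png

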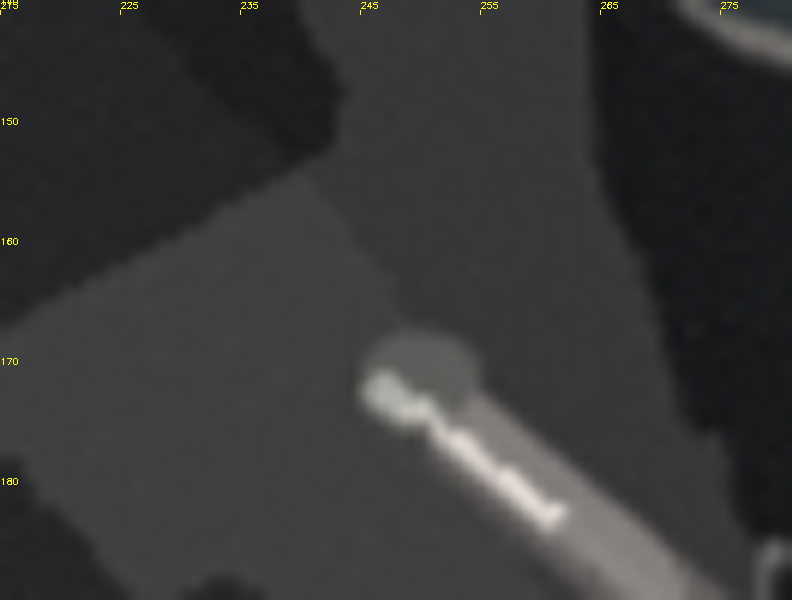

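View pics/s12.png

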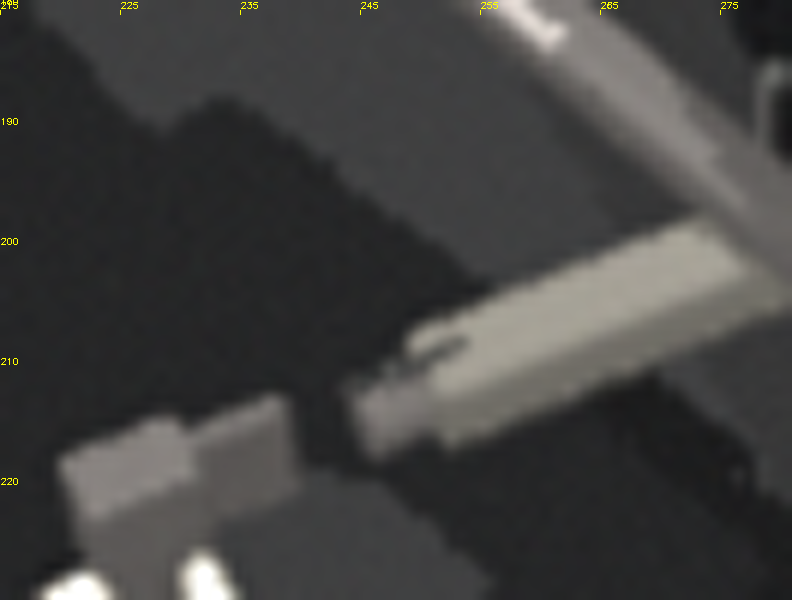

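Run:
```python
from h import *
P=bw(65,0)[:2]
for uv in((250,170.5),(249.5,171)):
  k=ray("scene",*uv,122); v=k[:2]-P; print("knob",inbar(k),np.linalg.norm(v),"lever",0.3-np.arctan2(v@ey,-(v@ex)))
for a in(.55,.58,.6):print(a,proj("scene",np.append(P-183*(np.cos(.3-a)*ex-np.sin(.3-a)*ey),122)))
```

```text
knob [-110.1  -50.8] 182.3138134846917 lever 0.582660457641335
knob [-109.4  -52.2] 182.04723935294618 lever 0.5906527866731002
0.55 [252.2 168.6]
0.58 [250.  170.2]
0.6 [248.5 171.2]
```

```bash
python3 -m creep '21 -0.1 0.15 0.05 0;21 -0.2 0.3 0.05 0;21 -0.2 0.4 0.05 0;21 -0.2 0.4 0.05 0;21 -0.2 0.4 0.05 0;21 -0.2 0.4 0.05 0'
python3 - <<'E'
from h import *
s=sense();print(inbar(s["eef_pos"]),s["contact_force"]@np.append(ey,0),s["contact_force"]@np.append(ex,0))
p,d=grab_frame("scene");crop("scene",p,215,155,66,66,9,"pics/s13.png")
p,d=grab_frame("top");cv2.imwrite("pics/t13.png",p)
E
```

```text
clock: 9.15
eef_pos: [569.5, 15.2, 252.7]
tcp_rot: [-3.131, -0.023, -0.142]
contact_force: [6.5, 13.6, -0.9]
opening: 0.212
[-50.2 -11.3] 14.353323425419116 4.527364514407713
```

View pics/s13.png

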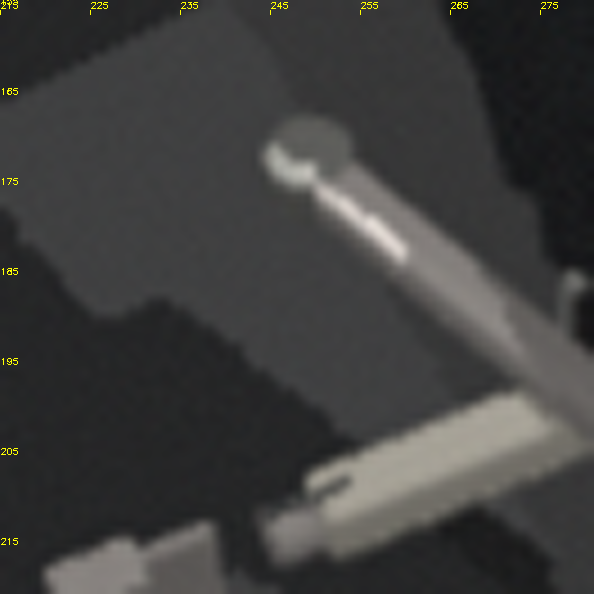

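View pics/t13.png

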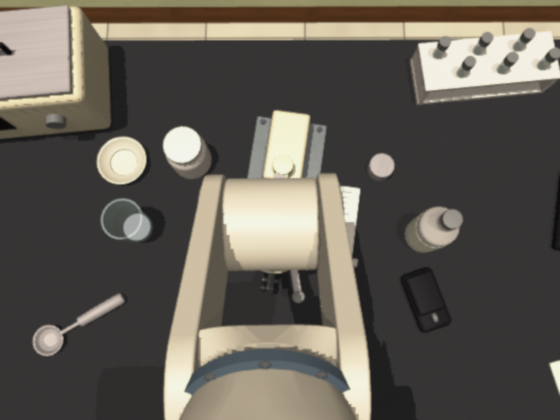

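Run:
```python
from h import *
for i in range(12):
    p,d=grab_frame("scene")
    if i%4==3: s=sense();print(s["clock"],s["eef_pos"],s["contact_force"],s["tcp_rot"][1])
crop("scene",p,215,180,66,50,12,"pics/s14.png")
P=bw(65,0)[:2];k=ray("scene",249,171,122); v=k[:2]-P; print("lever",0.3-np.arctan2(v@ey,-(v@ex)))
```

```text
9.45 [569.5075225   15.18406125 252.69681415] [ 6.37991354 14.035536   -0.26597429] -0.023398838205552774
9.65 [569.51526608  15.20269704 252.70225427] [ 7.21994527 13.22422961 -1.37223142] -0.023469966772403872
9.85 [569.50700793  15.17447242 252.7055843 ] [ 7.40632535 13.86400993 -0.26932887] -0.023467675159808632
lever 0.5942513174903876
```

View pics/s14.png

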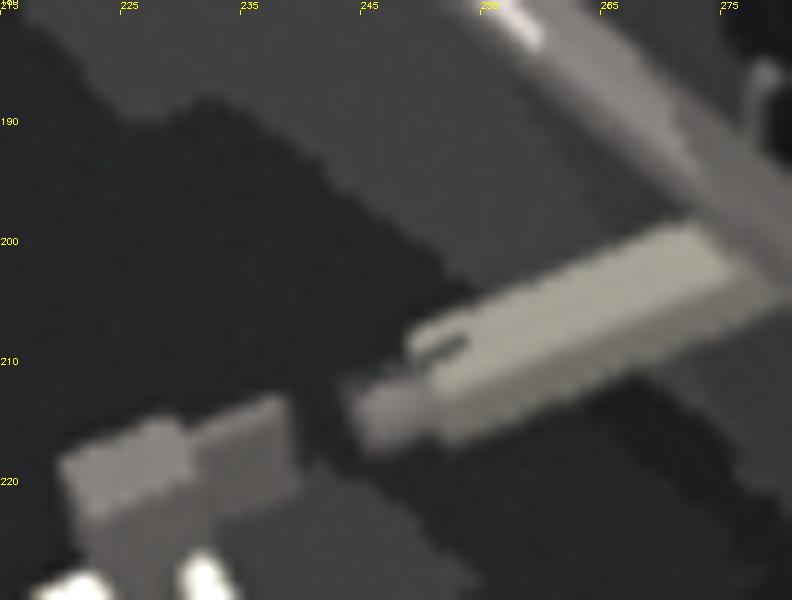

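The arm and leg are still. The pointer at (244,211.5) lines up with the extended blade line, and the lever knob at (249,171) gives about 0.59 rad. I'm handing the job in.

```bash
python3 -c "
from rig import *
print(sign_off())"
```

```text
the job is handed in; nothing more can be done
None
```

I pulled the leg out about 44–45 mm with the lever still open. I then slid the straddling fingers right along the bar until the lever was closed on its stop. The job was handed in with the fingers still holding the bar.

**Last checks:**
- **Pointer:** it was about 1 mm from the blade line, judged from the scene camera and the arm's measured pose. The top view was blocked by the arm at the end, so it could not confirm this. During the slide the leg crept back about 2 mm, and I corrected it.
- **Lever:** the knob position in the scene camera gave about 0.59 rad. The sideways force rose from about 5 N to 14 N, so I took the lever to be on its stop.
- **Hold:** the tool moved less than 0.1 mm over the last 0.4 s I checked. The force on the tool along the pull was about 5 N, and I estimate about 8 N of that is on the leg once the lever's share is taken out.
- **Bench:** the other objects looked unmoved in the last top view. The rig reported no verdict at hand-in.
- **Tool tilt:** the tool had tilted by about 0.02 rad under load. I allowed for that in the pointer estimate.

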